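# Release the latched key on the ski bench's switch box

## Robot

A 7-joint arm with a two-finger parallel gripper is mounted at the origin on the work surface. World frame = base frame: x ahead of the robot, y to its left, z up, the work surface at z = 0. Lengths are in mm, angles in degrees, forces in N, time in s.
With the tool pointing down it reaches from about 425 to 925 mm from the base axis. Payload 6.8 kg.
Tool frame: the origin (TCP) lies between the finger pads, 19 mm behind the fingertips; this is the grasp point; z points along the fingers, y is the line along which they close (so a half turn about z gives the same grasp; the last joint's range is limited). The gripper opens to 85 mm and grips with 20 to 120 N. Pads are 22 mm wide; open, the fingers measure 114 mm over their backs; the gripper's body (76 mm by 85 mm) begins 54 mm behind the grasp point. The pads swing forward as they close: fully open they stand 13 mm farther back than shut.
Start: joints at [60.499, 27.33, 1.283, 89.118, -0.659, 63.558, -4.761], TCP at [267.089, -619.928, 250.008] pointing down, gripper open.
Joint ranges: [-169.35, 169.35], [-19.33, 120.38], [-80.79, 83.38], [13.8, 139.57], [-78.32, 258.32], [9.67, 109.79], [-169.56, 169.56]. Speed limits (degrees/s): [136.94, 136.94, 180, 180, 180, 180, 180].

## Interface

Orientations are given as a 3x3 rotation matrix whose columns are the frame's x, y, z axes.
In Python, from bench import observe, viewer, bot gives the robot as it stands.
- The arm moves only by the shell command python3 -m inch 'ROWS' [FORCE]. ROWS is JSON, a list of rows, each a list of 5 numbers: the shift along the world's x, y, z in mm, then the turn about the world's z in units of 6 degrees (1.0 is 6 degrees), then the opening, from -1 (shut) to 1 (fully open). In form: [[dx, dy, dz, roll, jaw], ...]. A call has 1 to 20 rows; each row shifts and turns the commanded pose from where the row before left it; what a row does not reach is not made up. A row lasts 1/10 s, in which the tool goes at most 50 mm and 8.59 degrees, less where a joint would pass 70% of its speed; a pose out of reach is approached as far as the arm can. A call is refused whole if a number of a shift passes 50 or a number of a turn 1, either way. A call with a gripper value outside its range is refused whole. The fingers move at their own pace and stop on an object; FORCE is the grip in N (left out, the last holds). Time passes only in rows, so rows that do not move let the fingers close. It gives the time, the measured TCP pose, the force, the opening and the grip force at its end, in the units of the state.
- observe(): the state, without advancing time (a new reading comes with each control period).
- viewer.grab_frame(name): name is "scene" or "top"; returns the picture (420x560x3 uint8, red, green, blue); there is no depth.
- viewer.get_calibration(name): a dict with "fx", "fy", "cx", "cy" (pixels), "camera_from_world" (4x4, takes a point from world to camera coordinates). Camera axes: x right, y down, z forward; pixel columns grow to the right and rows downward; lengths in mm; the calibration is good to about 2 mm. A picture is of the moment at which its call begins. get_calibration takes no time and is no camera call.
- bot.sign_off(): hands the job in; it is judged then, once.
The state is a dict: "time": time; "joint_pos": joint angles; "joint_vel": joint speeds; "effort": joint torques, N m; "tool_pos": TCP position; "tcp_rot": TCP orientation; "wrist_force": force on the tool from outside, world axes, zero at the start; "wrist_torque": the same for the moment, N m; "finger_gap": finger opening in mm; "gripper_force": force on a finger pad.
Only numpy, scipy, OpenCV 4.12 (cv2) and the standard library are available. Lean on these libraries where they do the work, as an engineer would, in place of code of your own. Each camera call takes 0.05 s, during which the arm holds its last target. There are 200 camera calls.

## Task

One of the four white keys on the bench's switch box has been left latched down. With the fingertips, tap all four keys lightly one after another, starting at the end with the orange lamp, without pushing any of them down far enough to click in or out; then press the latched one right down and let go so that it springs up and all four keys stand up. Do not grasp, lift or push aside anything around the box.

Things in the scene. Friction and masses are not known exactly. Their poses are not given: they have to be found in the camera images.
- switch_box: Fixed dark grey switch box, 100 mm (its x) by 280 mm (its y) by 50 mm high; origin on the bench under the middle of the key row, z up. Four keys stand 46 mm apart along its y axis. An orange pilot lamp (dome 17 mm across, top 63 mm above the bench) sits on its top at the +y end, 113 mm from the origin; a yellow plate marks the -y end.
- slot_1 (a point): Centre of the first key place counted from the lamp end; 56 mm above the bench, at the level of the key frame's top edge. Its axes are the switch box's. Any of the four keys may sit here.
- slot_2 (a point): Centre of the second key place counted from the lamp end; 56 mm above the bench, at the level of the key frame's top edge. Its axes are the switch box's. Any of the four keys may sit here.
- slot_3 (a point): Centre of the third key place counted from the lamp end; 56 mm above the bench, at the level of the key frame's top edge. Its axes are the switch box's. Any of the four keys may sit here.
- slot_4 (a point): Centre of the fourth key place counted from the lamp end; 56 mm above the bench, at the level of the key frame's top edge. Its axes are the switch box's. Any of the four keys may sit here.
- key_a: One of four identical push-push keys. Origin: centre of the underside of its fixed black frame (36 mm square, 6 mm high), on the box's top, 50 mm above the bench. Its white cap, 26 mm square, has a flat top 20 mm above this origin when up, about 15 mm when latched; a red band round its foot shows only when it is up. The letter says nothing of its place.
- cap_a (a joint): How far this key's cap is down (m): 0 up (off), about 0.0052 latched (on), 0.0098 bottomed. A cap that is up starts to move at 3 N, then takes 0.9 N per mm more; beyond 7 mm (9 N) it counts as clicked in, which must not happen. A latched cap feels solid below 7.5 N; pushed to the bottom (12 N; past 8.5 mm is enough) and let go, it clicks out and springs fully up.
- key_b: One of four identical push-push keys. Origin: centre of the underside of its fixed black frame (36 mm square, 6 mm high), on the box's top, 50 mm above the bench. Its white cap, 26 mm square, has a flat top 20 mm above this origin when up, about 15 mm when latched; a red band round its foot shows only when it is up. The letter says nothing of its place.
- cap_b (a joint): How far this key's cap is down (m): 0 up (off), about 0.0052 latched (on), 0.0098 bottomed. A cap that is up starts to move at 3 N, then takes 0.9 N per mm more; beyond 7 mm (9 N) it counts as clicked in, which must not happen. A latched cap feels solid below 7.5 N; pushed to the bottom (12 N; past 8.5 mm is enough) and let go, it clicks out and springs fully up.
- key_c: One of four identical push-push keys. Origin: centre of the underside of its fixed black frame (36 mm square, 6 mm high), on the box's top, 50 mm above the bench. Its white cap, 26 mm square, has a flat top 20 mm above this origin when up, about 15 mm when latched; a red band round its foot shows only when it is up. The letter says nothing of its place.
- cap_c (a joint): How far this key's cap is down (m): 0 up (off), about 0.0052 latched (on), 0.0098 bottomed. A cap that is up starts to move at 3 N, then takes 0.9 N per mm more; beyond 7 mm (9 N) it counts as clicked in, which must not happen. A latched cap feels solid below 7.5 N; pushed to the bottom (12 N; past 8.5 mm is enough) and let go, it clicks out and springs fully up.
- key_d: One of four identical push-push keys. Origin: centre of the underside of its fixed black frame (36 mm square, 6 mm high), on the box's top, 50 mm above the bench. Its white cap, 26 mm square, has a flat top 20 mm above this origin when up, about 15 mm when latched; a red band round its foot shows only when it is up. The letter says nothing of its place.
- cap_d (a joint): How far this key's cap is down (m): 0 up (off), about 0.0052 latched (on), 0.0098 bottomed. A cap that is up starts to move at 3 N, then takes 0.9 N per mm more; beyond 7 mm (9 N) it counts as clicked in, which must not happen. A latched cap feels solid below 7.5 N; pushed to the bottom (12 N; past 8.5 mm is enough) and let go, it clicks out and springs fully up.
- wax: Loose orange wax block, 45 x 85 x 24 mm, origin under its centre. Leave it alone.
- tape: Loose roll of cream tape lying flat, 96 mm across, 24 mm high, origin under its centre. Leave it alone.
- brush: Loose base brush, bristles down: black bristles under a blue back, 60 x 115 x 40 mm, origin under its centre. Leave it alone.
- scraper: Loose green plastic scraper plate lying flat, 60 x 130 x 6 mm, origin under its centre. Leave it alone.

How it is judged (in metres and radians):
On the way, in this order (a step that is already met when the one before it is completed fails the run):
1. the first key from the lamp end is tapped with the fingertips (at least 0.5 N, TCP within 20 mm of its slot in plan) while the latched key is still down (horizontal distance between the grasp point and slot_1 below 0.02 m and (contact force between the fingers and key_a above 0.5 N or contact force between the fingers and key_b above 0.5 N or contact force between the fingers and key_c above 0.5 N or contact force between the fingers and key_d above 0.5 N) and value of joint cap_a above 0.004 m), for 0.02 s.
2. the second key from the lamp end is tapped with the fingertips (at least 0.5 N, TCP within 20 mm of its slot in plan) while the latched key is still down (horizontal distance between the grasp point and slot_2 below 0.02 m and (contact force between the fingers and key_a above 0.5 N or contact force between the fingers and key_b above 0.5 N or contact force between the fingers and key_c above 0.5 N or contact force between the fingers and key_d above 0.5 N) and value of joint cap_a above 0.004 m), for 0.02 s.
3. the third key from the lamp end is tapped with the fingertips (at least 0.5 N, TCP within 20 mm of its slot in plan) while the latched key is still down (horizontal distance between the grasp point and slot_3 below 0.02 m and (contact force between the fingers and key_a above 0.5 N or contact force between the fingers and key_b above 0.5 N or contact force between the fingers and key_c above 0.5 N or contact force between the fingers and key_d above 0.5 N) and value of joint cap_a above 0.004 m), for 0.02 s.
4. the fourth key from the lamp end is tapped with the fingertips (at least 0.5 N, TCP within 20 mm of its slot in plan) while the latched key is still down (horizontal distance between the grasp point and slot_4 below 0.02 m and (contact force between the fingers and key_a above 0.5 N or contact force between the fingers and key_b above 0.5 N or contact force between the fingers and key_c above 0.5 N or contact force between the fingers and key_d above 0.5 N) and value of joint cap_a above 0.004 m), for 0.02 s.
5. the latched key is pressed and springs back up (less than 1.5 mm down) (value of joint cap_a below 0.0015 m), for 0.2 s.
At the end, for the whole second after the job is handed in: All four caps are up (each less than 1.5 mm down) and the wax, tape, brush and scraper are each within 20 mm of where they stood (value of joint each of cap_a, cap_b, cap_c, cap_d below 0.0015 m and distance of each of wax, tape, brush, scraper from where it was at the start of the episode below 0.02 m); the robot touches nothing.
It fails at once if a key that stood up is pushed more than 7 mm down (value of joint any of cap_b, cap_c, cap_d above 0.007 m).
It fails at once if a bystander (wax, tape, brush, scraper) is moved more than 20 mm or lifted (distance of any of wax, tape, brush, scraper from where it was at the start of the episode above 0.02 m).
It also fails if it takes over 51 s, if anything falls off the work surface, if the arm or the gripper's body presses on something with over 40 N, if the wrist force passes 120 N, or if a joint passes its speed limit or range.

## Working session

There is one attempt and no reset: what is moved stays moved. The work goes in short steps, Python scripts to look and compute and a shell command to move; the robot and the scene stay as the last step left them, time stands still between calls to the robot, and variables do not carry over. Pictures are saved under pics/ and viewed, at most 10 in all, crops included, and the job is handed in when it is done.

```bash
mkdir -p pics; python3 - <<'E'
from bench import observe, viewer
import cv2
s=observe();print(s['time'],s['tool_pos'],s['tcp_rot'],s['finger_gap'],s['wrist_force'])
for n in("scene","top"):
    cv2.imwrite(f'pics/{n}0.png',viewer.grab_frame(n)[:,:,::-1]); c=viewer.get_calibration(n);print(c)
E
```

```text
0.0 [ 266.85677322 -619.39563745  249.02587983] [[ 9.18367546e-01  3.95727619e-01 -8.37466806e-04]
 [ 3.95728484e-01 -9.18366131e-01  1.61775267e-03]
 [-1.28911739e-04 -1.81710102e-03 -9.99998341e-01]] 85.36633569708225 [-0.83970014  0.16876256 -0.18605617]
{'fx': 471.5401405434752, 'fy': 471.5401405434752, 'cx': 280.4294261055766, 'cy': 217.47683064077552, 'camera_from_world': array([[ 3.97844379e-01,  9.17433239e-01,  6.00852847e-03,
        -2.58331311e+02],
       [ 5.69804418e-01, -2.41951837e-01, -7.85354846e-01,
        -2.72200518e+02],
       [-7.19056865e-01,  3.15872697e-01, -6.19016691e-01,
         1.40390377e+03],
       [ 0.00000000e+00,  0.00000000e+00,  0.00000000e+00,
         1.00000000e+00]])}
{'fx': 410.049644937453, 'fy': 410.049644937453, 'cx': 287.9220003551931, 'cy': 208.4011727293388, 'camera_from_world': array([[ 1.07667433e-04, -9.99987800e-01,  4.93848458e-03,
         4.01502718e+01],
       [-9.89830632e-01, -8.09074915e-04, -1.42248601e-01,
         5.81998795e+02],
       [ 1.42250861e-01, -4.87294777e-03, -9.89818643e-01,
         7.36934818e+02],
       [ 0.00000000e+00,  0.00000000e+00,  0.00000000e+00,
         1.00000000e+00]])}
```

View pics/top0.png

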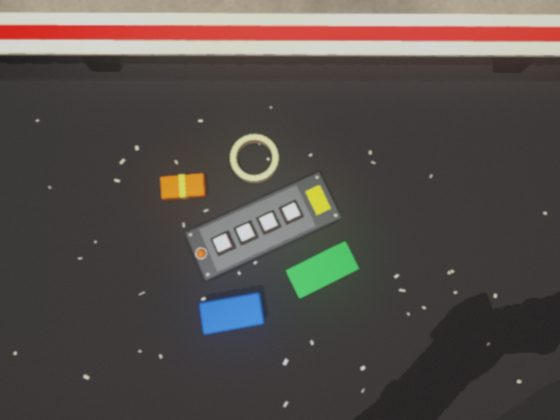

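View pics/scene0.png

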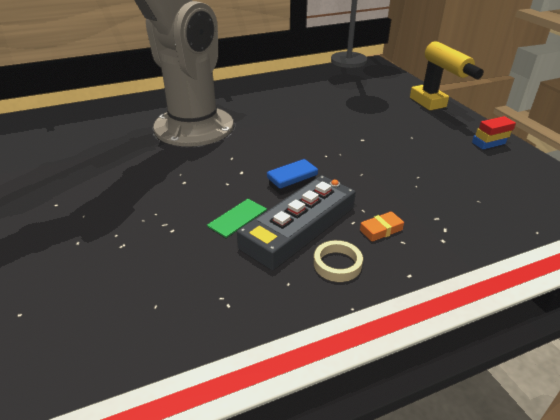

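The top view shows the lamp at (201,254), keys at (222,243), (245,232), (268,222) and (291,212), and the yellow plate at (318,200). The scene view shows the lamp at (335,184), with the keys running down-left from it to (282,218).

```bash
cat > h.py <<'E'
import cv2,numpy as np
from bench import viewer
def ray(n,uv,z):
    c=viewer.get_calibration(n);T=c['camera_from_world'];R=T[:3,:3];o=-R.T@T[:3,3]
    d=R.T@np.array([(uv[0]-c['cx'])/c['fx'],(uv[1]-c['cy'])/c['fy'],1]);return o+d*(z-o[2])/d[2]
def blobs(mask,lo,hi):
    k,l,st,ce=cv2.connectedComponentsWithStats(mask.astype(np.uint8))
    return [(ce[i],st[i,4]) for i in range(1,k) if lo<st[i,4]<hi]
E
python3 - <<'E'
from h import *
im=cv2.imread('pics/top0.png');hsv=cv2.cvtColor(im,cv2.COLOR_BGR2HSV);H,S,V=cv2.split(hsv)
m=(V>150)&(S<50);m[:170]=0;m[260:]=0
P=[]
for c,a in blobs(m,100,600): p=ray('top',c,70);P.append(p);print(c.round(1),a,p.round(1))
m=(H<18)&(S>150)&(V>120);m[:240]=0;m[265:]=0
for c,a in blobs(m,20,400): print('lamp',c,a,ray('top',c,60).round(1))
m=(H>22)&(H<35)&(S>150)&(V>100)
for c,a in blobs(m,100,800): print('yel',c,a,ray('top',c,51).round(1))
for n,lo in (('wax',(5,15)),('green',(45,75)),('blue',(100,125))):
    m=(H>lo[0])&(H<lo[1])&(S>130)&(V>80)
    for c,a in blobs(m,100,5000): print(n,c.round(),ray('top',c,20).round())
s=cv2.imread('pics/scene0.png')[170:240,260:360];cv2.imwrite('pics/c1.png',cv2.resize(s,None,fx=8,fy=8,interpolation=cv2.INTER_CUBIC))
E
```

```text
[253.5 175.2] 193 [639.9 104.3  70. ]
[290.6 211.2] 212 [572.7  35.6  70. ]
[267.8 221.3] 216 [554.2  77.1  70. ]
[245.  231.8] 215 [535.  118.4  70. ]
[221.6 242.4] 221 [515.8 160.2  70. ]
lamp [200.75       252.94444444] 36 [497.2 199.4  60. ]
yel [317.68146214 199.47258486] 383 [597.6 -15.5  51. ]
green [322. 269.] [468. -25.  20.]
blue [231. 313.] [386. 147.  20.]
```

View pics/c1.png

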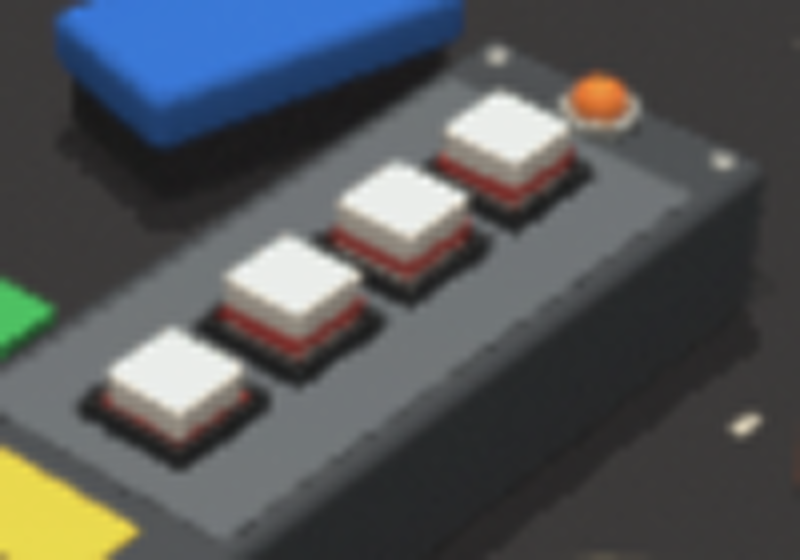

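The crop shows red bands on keys 1 to 3 (lamp side). The fourth key, at about (175,390) in the crop, sits low with almost no band, so it is the latched one. I'll swing round with the jaw shut, staying high.

```bash
python3 -m inch '[[15,15,0,0,-1],[33,32,0,0,-1],[33,32,0,0,-1],[33,32,0,0,-1],[33,32,0,0,-1],[33,32,0,0,-1],[33,32,0,0,-1],[33,32,0,0,-1],[33,32,0,0,-1],[20,40,0,0,-1],[0,40,0,0,-1],[0,40,0,0,-1],[0,40,0,0,-1],[0,40,0,0,-1],[0,40,0,0,-1],[-10,40,0,0,-1],[-15,40,0,0,-1],[-20,20,0,0,-1],[0,0,0,0,-1]]' 20
```

```text
time: 2.0
tool_pos: [518.7, -5.0, 249.7]
tcp_rot: [[0.916, 0.401, -0.002], [0.401, -0.916, 0.001], [-0.001, -0.002, -1.0]]
wrist_force: [0.9, -0.5, 0.5]
finger_gap: -0.0
gripper_force: 0.0
```

```bash
python3 -m inch '[[0,25,0,0,-1],[0,35,-10,0,-1],[0,35,-20,0,-1],[0,35,-30,0,-1],[-3,25,-30,0,-1],[0,10,-25,0,-1],[0,0,-15,0,-1],[0,0,-10,0,-1],[0,0,0,0,-1],[0,0,0,0,-1]]'; python3 - <<'E'
from h import *
for n in("scene","top"): cv2.imwrite(f'pics/{n}1.png',viewer.grab_frame(n)[:,:,::-1])
a=cv2.imread('pics/scene1.png')[130:240,240:380];b=cv2.imread('pics/top1.png')[170:290,160:360]
cv2.imwrite('pics/c2.png',np.hstack([cv2.resize(a,(400,314)),cv2.resize(b,(400,314))]))
E
```

```text
time: 3.0
tool_pos: [518.7, 155.4, 110.4]
tcp_rot: [[0.919, 0.395, 0.001], [0.395, -0.919, -0.0], [0.001, 0.0, -1.0]]
wrist_force: [0.7, -0.6, 0.7]
finger_gap: -0.1
gripper_force: 0.0
```

View pics/c2.png

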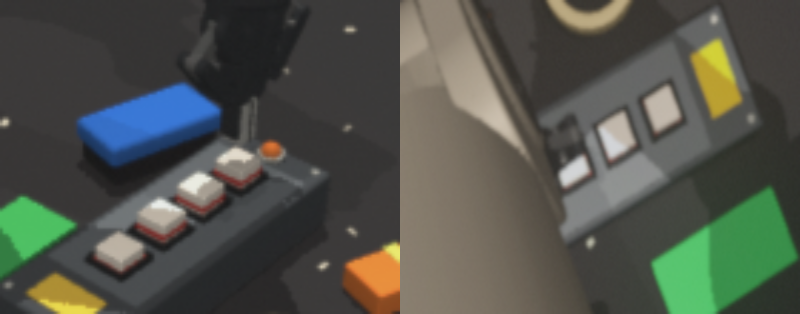

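The closed fingers are just above key 1, beside the lamp. I'll correct by (-3,+5) mm and go down slowly.

```bash
python3 -m inch '[[-3,5,-8,0,-1],[0,0,-6,0,-1],[0,0,-3,0,-1],[0,0,-2,0,-1],[0,0,0,0,-1],[0,0,0,0,-1]]'; python3 -m inch '[[0,0,-1.5,0,-1],[0,0,-1,0,-1],[0,0,0,0,-1],[0,0,0,0,-1]]'
```

```text
time: 3.7
tool_pos: [515.2, 161.0, 91.0]
tcp_rot: [[0.918, 0.396, 0.0], [0.396, -0.918, -0.0], [0.0, 0.0, -1.0]]
wrist_force: [0.6, -1.2, -0.7]
finger_gap: 0.2
gripper_force: 0.0
time: 4.1
tool_pos: [515.3, 161.1, 88.8]
tcp_rot: [[0.918, 0.396, 0.0], [0.396, -0.918, -0.0], [0.0, 0.0, -1.0]]
wrist_force: [-1.0, 0.4, 2.7]
finger_gap: 0.0
gripper_force: 1.5
```

```bash
python3 -m inch '[[0,0,-1,0,-1],[0,0,-1,0,-1],[0,0,0,0,-1],[0,0,0,0,-1]]'
```

```text
time: 4.5
tool_pos: [515.3, 161.1, 86.7]
tcp_rot: [[0.918, 0.396, 0.0], [0.396, -0.918, 0.0], [0.0, 0.0, -1.0]]
wrist_force: [-0.9, -0.8, 5.2]
finger_gap: -0.1
gripper_force: 2.4
```

Contact at about 89 mm, 5 N: tapped. On to key 2.

```bash
python3 -m inch '[[0,0,6,0,-1],[0,0,12,0,-1],[6,-14,0,0,-1],[8,-17,0,0,-1],[5,-11,0,0,-1],[0,0,-8,0,-1],[0,0,-5,0,-1],[0,0,-2,0,-1],[0,0,-1,0,-1],[0,0,0,0,-1],[0,0,-1,0,-1],[0,0,-1,0,-1],[0,0,0,0,-1],[0,0,0,0,-1]]'
```

```text
time: 5.9
tool_pos: [533.8, 119.5, 86.6]
tcp_rot: [[0.918, 0.396, -0.0], [0.396, -0.918, 0.0], [-0.0, -0.0, -1.0]]
wrist_force: [-3.9, 0.4, 4.7]
finger_gap: -0.2
gripper_force: 2.4
```

```bash
python3 -m inch '[[0,0,6,0,-1],[0,0,12,0,-1],[6,-14,0,0,-1],[8,-17,0,0,-1],[5,-11,0,0,-1],[0,0,-8,0,-1],[0,0,-5,0,-1],[0,0,-2,0,-1],[0,0,-1,0,-1],[0,0,0,0,-1],[0,0,-1,0,-1],[0,0,-1,0,-1],[0,0,0,0,-1],[0,0,0,0,-1]]'
```

```text
time: 7.3
tool_pos: [552.8, 77.5, 86.6]
tcp_rot: [[0.918, 0.396, -0.0], [0.396, -0.918, 0.0], [-0.0, -0.0, -1.0]]
wrist_force: [-3.9, 0.9, 5.4]
finger_gap: 0.3
gripper_force: 2.4
```

Key 3 tapped. Key 4 is latched, so its top is near 84 mm TCP and feels solid: small steps.

```bash
python3 -m inch '[[0,0,6,0,-1],[0,0,12,0,-1],[6,-14,0,0,-1],[8,-17,0,0,-1],[5,-11,0,0,-1],[0,0,-8,0,-1],[0,0,-6,0,-1],[0,0,-4,0,-1],[0,0,-1,0,-1],[0,0,0,0,-1],[0,0,0,0,-1]]';  python3 -m inch '[[0,0,-0.5,0,-1],[0,0,-0.5,0,-1],[0,0,0,0,-1],[0,0,0,0,-1]]'
```

```text
time: 8.4
tool_pos: [572.1, 35.6, 85.6]
tcp_rot: [[0.918, 0.396, 0.0], [0.396, -0.918, 0.0], [0.0, -0.0, -1.0]]
wrist_force: [1.1, -0.2, -0.2]
finger_gap: 0.2
gripper_force: 0.0
time: 8.8
tool_pos: [572.1, 35.1, 84.5]
tcp_rot: [[0.918, 0.396, 0.0], [0.396, -0.918, -0.0], [0.0, 0.0, -1.0]]
wrist_force: [0.4, 1.0, 0.4]
finger_gap: 0.2
gripper_force: 0.0
```

```bash
python3 -m inch '[[0,0,-0.5,0,-1],[0,0,0,0,-1],[0,0,0,0,-1]]';  python3 -m inch '[[0,0,-0.3,0,-1],[0,0,0,0,-1],[0,0,0,0,-1]]'
```

```text
time: 9.1
tool_pos: [572.1, 35.1, 84.0]
tcp_rot: [[0.918, 0.396, 0.0], [0.396, -0.918, 0.0], [0.0, 0.0, -1.0]]
wrist_force: [-0.3, 0.2, -0.7]
finger_gap: 0.1
gripper_force: 0.0
time: 9.4
tool_pos: [572.1, 35.0, 83.8]
tcp_rot: [[0.918, 0.396, 0.0], [0.396, -0.918, -0.0], [0.0, 0.0, -1.0]]
wrist_force: [-0.9, 0.7, 0.6]
finger_gap: -0.2
gripper_force: 0.3
```

```bash
python3 -m inch '[[0,0,-0.2,0,-1],[0,0,0,0,-1],[0,0,0,0,-1]]';  python3 -m inch '[[0,0,-0.2,0,-1],[0,0,0,0,-1],[0,0,0,0,-1]]'
```

```text
time: 9.7
tool_pos: [572.1, 35.1, 83.7]
tcp_rot: [[0.918, 0.396, 0.0], [0.396, -0.918, -0.0], [0.0, 0.0, -1.0]]
wrist_force: [-0.7, -0.0, 2.8]
finger_gap: 0.3
gripper_force: 1.5
time: 10.0
tool_pos: [572.1, 35.1, 83.6]
tcp_rot: [[0.918, 0.396, 0.0], [0.396, -0.918, -0.0], [0.0, 0.0, -1.0]]
wrist_force: [-1.1, -0.6, 6.5]
finger_gap: 0.1
gripper_force: 2.6
```

Tapped at 6.5 N, still latched. Now lift, then press fully.

```bash
python3 -m inch '[[0,0,5,0,-1],[0,0,0,0,-1],[0,0,0,0,-1],[0,0,-4,0,-1],[0,0,-2,0,-1],[0,0,-1.5,0,-1],[0,0,-1,0,-1],[0,0,-0.8,0,-1],[0,0,0,0,-1],[0,0,0,0,-1]]'
```

```text
time: 11.0
tool_pos: [572.3, 35.1, 79.8]
tcp_rot: [[0.918, 0.396, 0.0], [0.396, -0.918, -0.0], [0.0, 0.0, -1.0]]
wrist_force: [-4.1, 0.1, 10.6]
finger_gap: 0.1
gripper_force: 5.4
```

```bash
python3 -m inch '[[0,0,-0.5,0,-1],[0,0,0,0,-1]]'; python3 -m inch '[[0,0,4,0,-1],[0,0,8,0,-1],[0,0,20,0,-1],[0,0,40,0,-1],[0,-20,50,0,-1],[0,-40,40,0,-1],[0,-40,0,0,-1],[0,-40,0,0,-1],[0,-40,0,0,-1],[0,-40,0,0,-1],[0,-20,0,0,-1],[0,0,0,0,-1],[0,0,0,0,-1],[0,0,0,0,-1]]'; python3 - <<'E'
from h import *
s=viewer.grab_frame("scene")[:,:,::-1];cv2.imwrite('pics/scene3.png',s)
cv2.imwrite('pics/c3.png',cv2.resize(s[160:290,200:420],None,fx=3.6,fy=3.6,interpolation=cv2.INTER_CUBIC))
E
```

```text
time: 11.2
tool_pos: [572.3, 35.1, 79.3]
tcp_rot: [[0.918, 0.396, 0.001], [0.396, -0.918, -0.0], [0.0, 0.0, -1.0]]
wrist_force: [-3.7, -0.4, 10.8]
finger_gap: 0.0
gripper_force: 5.7
time: 12.6
tool_pos: [572.3, -196.9, 232.0]
tcp_rot: [[0.918, 0.398, -0.0], [0.398, -0.918, 0.001], [0.0, -0.001, -1.0]]
wrist_force: [-0.6, -0.3, 0.2]
finger_gap: -0.2
gripper_force: 0.0
```

View pics/c3.png

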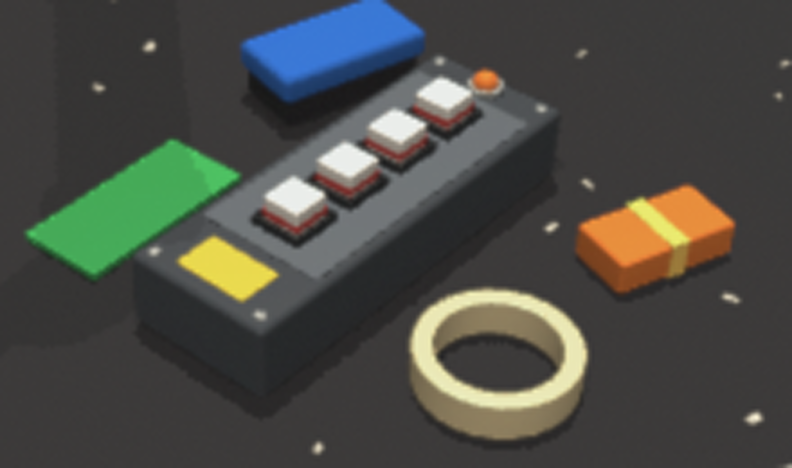

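All four keys, at (295,205), (347,170), (397,137) and (445,103), now show their red bands. The bystanders have not moved and the arm is clear.

```bash
python3 -c "
from bench import bot
print(bot.sign_off())"
```

```text
the job is handed in; nothing more can be done
None
```

I tapped all four keys lightly in order from the lamp end, then pressed the latched fourth key down; the last picture shows all four up and nothing else moved, and the job is handed in, though sign-off returned no verdict.

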